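# Isolate the key-cutting machine and hold its carriage back at the loading gauge

### The job

I want to clamp a blank in the key-cutting machine: first switch it off at the rotary isolator on the bench, a full quarter turn anticlockwise into the off position, and only then draw the spring-loaded key carriage back by its upright handle until the pointer on the carriage stands level with the tip of the loading gauge. Finish while still holding the carriage there; never let it fly back, and leave the other things on the bench where they lie.

Things in the scene. Friction and masses are not known exactly. Their poses are not given: they have to be found in the camera images.
- machine: grey key-cutting machine, base 400 x 280 mm, fixed; motor, belt cover, cutter at the back, key carriage on guide bars at the front. Origin: centre of underside. +x to the back (cutter), so the carriage is pulled along -x; +y its belt-cover side. Its front faces the robot's right (world -y) within 17 deg. Front bar support 101 mm high, all else before x = +10 mm but the carriage under 112, top 188
- carriage (a joint): travel of the key carriage in m along the machine's -x: 0 = home near the cutter (start), stop at 0.078. A spring pulls it home: about 5 N at 0, rising 1.5 N per 10 mm (12 N at 45 mm), plus 1 N friction; let go, it flies back. The isolator does not lock it
- carriage_handle (a point): grip point of the carriage's upright black handle, on its axis 150 mm above the bench; a round post 113 to 178 mm high, 23 mm thick here, 27 mm near the top, on an arm with its top at 114 mm. At home at machine x = -135 mm, y = 0. The clamps' star knobs (tops 156 mm high) begin 69 mm behind its axis, one on either side. Axes parallel to the machine's
- carriage_pointer (a point): point of the dark steel pointer, an 8 mm wide blade on the bright carriage plate, on the side away from the belt cover (machine y = -102 mm), 108 mm above the bench, 50 mm behind the handle's axis. Axes parallel to the machine's
- gauge_tip (a point): point of the 8 mm wide steel blade of the loading gauge, a small block with brass thumbscrew clamped on a rail at the machine's side; tip at machine y = -108 mm, 6 mm across the gap from the pointer's path, 108 mm above the bench, 30 to 60 mm in front of the pointer's home place. Axes parallel to the machine's: pointer and tip are level when both have the same machine x
- isolator_box: grey plastic enclosure 90 x 90 x 60 mm of the machine's rotary isolator, screwed to the bench, lid upward; a black conduit leaves its +x side and goes down into the bench (reaches 82 mm from the centre). Origin: centre of its underside
- isolator (a joint): angle of the isolator's handle in rad: 0 = on (bar in line with the conduit, along the box's x axis; start), 1.571 = off (bar square to it). Seen from above it turns anticlockwise to off. Over-centre detents: about 0.17 N m holds it back until mid-way (0.785), beyond that it snaps on to the off stop by itself; stops at both ends
- isolator_grip (a point): grip point on the isolator handle's axis, 90 mm above the bench: a black bar 58 mm long and 12 mm wide, its top 98 mm high, on a disc whose top is 68 mm high. Its x axis runs along the bar and turns with it
- tray: wooden tray 120 x 85 x 30 mm with keys in it, fixed; origin at the centre of its underside; leave it alone
- padlock: loose brass padlock lying flat, 40 x 50 mm body with a steel shackle, 20 mm high; origin under the centre of its body; leave it alone
- key: loose steel bit key lying flat, 120 mm long, origin near its middle; leave it alone
- screwdriver: loose screwdriver lying flat, 170 mm long; leave it alone

How it is judged:
By the outcome, as a careful person would: the job done as asked, in the order asked, and still so for the second after the job is handed in, while the arm keeps its last pose, push and grip.
It also fails if it takes over 51 s, if anything falls off the work surface, if the arm or the gripper's body presses on something with over 40 N, if the wrist force passes 120 N, or if a joint passes its speed limit or range.

### The arm

A 7-joint arm with a two-finger parallel gripper is mounted at the origin on the work surface. World frame = base frame: x ahead of the robot, y to its left, z up, the work surface at z = 0. Lengths are in m, angles in rad, forces in N, time in s.
With the tool pointing down it reaches from about 0.35 to 0.9 m from the base axis. Payload 19.9 kg.
Tool frame: the origin (TCP) lies between the finger pads; the fingertips stand 14 mm ahead of it and the grasp point (between the pads) lies 5 mm behind it; z points along the fingers, y is the direction in which the jaws open and shut (so a half turn about z gives the same grasp; the last joint's range is limited). The gripper opens to 94 mm and grips with 3 to 60 N. Pads are 16 mm wide; open, the fingers measure 119 mm over their backs; the gripper's body (75 mm by 177 mm) begins 78 mm behind the grasp point.
Start: joints at [-1.218, 0.417, -0.01, 1.614, 0.005, 1.111, -0.053], TCP at [0.24, 0.577, 0.219] pointing down, gripper open.
Joint ranges: [-2.81, 2.81], [-0.39, 2.02], [-1.27, 1.25], [0.06, 2.57], [-1.19, 4.33], [0.19, 2], [-2.82, 2.82]. Speed limits (rad/s): [1.89, 1.89, 2.39, 2.39, 3.01, 3.01, 3.01].

### API

Orientations are given as a rotation vector (axis times angle).
In Python, from cell import r gives the robot as it stands. The module is installed in compiled form; this text tells all that it offers.
- The arm moves only by the shell command python3 -m crank 'ROWS' [OPENING] [FORCE]. ROWS is JSON, a list of rows, each a list of 4 numbers: the shift along the world's x, y, z in mm, then the turn about the world's z in rad. A call has 1 to 5 rows; each row is the pose to reach, as a shift and turn from the pose commanded when the call began; what a row does not reach only later rows make up. A row lasts 1/10 s, in which the tool goes at most 50 mm and 8.59 degrees, less where a joint would pass 70% of its speed; a pose out of reach is approached as far as the arm can. A call with a gripper value outside its range is refused whole. OPENING is the gripper command: -1 is shut, 1 is fully open, values between are in proportion, set as the call begins (- or left out, the last holds). The fingers move at their own pace and stop on an object; FORCE is the grip in N (left out, the last holds). Time passes only in rows, so rows that repeat a pose let the fingers close. It gives the time, the measured TCP pose, the force and the opening at its end, in the units of the state.
- r.get_state(): the state, without advancing time (a new reading comes with each control period).
- r.capture(name): name is "scene" or "top"; returns a dict with "pixels" (420x560x3 uint8, red, green, blue), "depth" (420x560 float32, m along the optical axis (not along the pixel's ray), 0 where there is no reading), "K" (3x3 intrinsics, pixels), "rvec" (rotation vector, rad) and "tvec" (3), from world to camera coordinates, as OpenCV has them. Camera axes: x right, y down, z forward; pixel columns grow to the right and rows downward; lengths in m; the calibration is good to about 2 mm. A picture is of the moment at which its call begins.
- r.close_job(): hands the job in, once; it reports no verdict.
Trained networks look in the newest picture that a camera, given by its name, has taken for a name from the list of things; names that differ only in an ending like _2 or _b are one class to them, and where a whole thing is asked for, a point or a joint stands for the part that bears it (a point fixed in the world has none). Each returns a list of dicts, best first, with "conf" (0 to 1); they miss things now and then, are a little off and sometimes report something else, mostly with a low value. They report only what shows in the picture. A call takes as long as a camera call.
- r.search_frame(camera, target): "box" ([left, top, right, bottom] in pixels, round what is visible of it).
The state is a dict: "time_s": time; "joint_positions": joint angles; "dq": joint speeds; "effort": joint torques, N m; "tool_pos": TCP position; "orientation": TCP orientation; "wrist_force": force on the tool from outside, world axes, zero at the start; "ft_torque": the same for the moment, N m; "grip_width": finger opening in m.
Only numpy, scipy, OpenCV 4.12 (cv2) and the standard library are available. Lean on these libraries where they do the work, as an engineer would, in place of code of your own. Each camera call takes 0.05 s, during which the arm holds its last target. There are 200 camera calls.

## Working session

There is one attempt and no reset: what is moved stays moved. The work goes in short steps, Python scripts to look and compute and a shell command to move; the robot and the scene stay as the last step left them, time stands still between calls to the robot, and variables do not carry over. Pictures are saved under pics/ and viewed, about 8 in all and at most 12, crops included, and the job is handed in when it is done.

```bash
mkdir -p pics
cat > h.py <<'E'
import numpy as np, cv2
from cell import r
def cap(n):
    c=r.capture(n); c['R']=cv2.Rodrigues(np.array(c['rvec'],float))[0]; c['t']=np.array(c['tvec'],float).ravel(); return c
def world(c,u,v,d=None):
    d=c['depth'][int(v),int(u)] if d is None else d
    p=np.linalg.inv(c['K'])@[u,v,1]*d
    return c['R'].T@(p-c['t'])
def onz(c,u,v,z):
    o=-c['R'].T@c['t']; w=c['R'].T@(np.linalg.inv(c['K'])@[u,v,1]); return o+w*(z-o[2])/w[2]
def cloud(c):
    v,u=np.mgrid[:420,:560]; d=c['depth']; p=np.stack([u*d,v*d,d],-1)@np.linalg.inv(c['K']).T
    P=(p-c['t'])@c['R']; P[d==0]=np.nan; return P
def save(n,img,s=1): cv2.imwrite('pics/'+n,cv2.resize(cv2.cvtColor(img,cv2.COLOR_RGB2BGR),None,fx=s,fy=s,interpolation=cv2.INTER_CUBIC))
E
python3 - <<'E'
from h import *
s=r.get_state();print(s['time_s'],s['tool_pos'],s['orientation'],s['wrist_force'],s['grip_width'])
for n in('top','scene'):
    c=cap(n);save(n+'0.png',c['pixels'],1.4);print(n,-c['R'].T@c['t'])
    for t in('machine','carriage_handle','carriage_pointer','gauge_tip','isolator_box','isolator_grip','tray','padlock','key','screwdriver'):
        for q in r.search_frame(n,t)[:2]:
            b=q['box'];u,v=(b[0]+b[2])/2,(b[1]+b[3])/2
            print(t,round(q['conf'],2),np.round(b),np.round(world(c,u,v),3))
print(r.get_state()['time_s'])
E
```

```text
0.0 [0.24026998 0.57657383 0.2188215 ] [-6.16069314e-01 -3.08043530e+00  1.94584226e-03] [0.58388656 0.11133605 0.04325251] 0.09403143010956065
top [ 0.41432578 -0.12289372  1.11761208]
machine 0.7 [ 32. 112. 250. 279.] [0.576 0.146 0.065]
carriage_handle 0.6 [141. 135. 213. 241.] [0.586 0.061 0.106]
carriage_pointer 0.77 [137. 134. 212. 238.] [0.59  0.067 0.105]
gauge_tip 0.5 [183. 103. 195. 123.] [0.745 0.041 0.109]
gauge_tip 0.37 [ 31. 113. 250. 280.] [0.574 0.147 0.064]
isolator_box 0.8 [296. 224. 350. 284.] [ 0.453 -0.238  0.098]
isolator_box 0.72 [322. 164. 360. 218.] [ 0.6   -0.29   0.005]
isolator_grip 0.93 [312. 248. 338. 274.] [ 0.439 -0.242  0.097]
tray 0.8 [320. 163. 360. 218.] [ 0.6   -0.288  0.002]
padlock 0.76 [363. 296. 396. 323.] [ 0.337 -0.368  0.021]
padlock 0.57 [321. 165. 358. 220.] [ 0.595 -0.287  0.007]
key 0.53 [377. 247. 429. 269.] [ 0.449 -0.425  0.008]
screwdriver 0.92 [397. 150. 414. 222.] [ 0.61  -0.432  0.022]
scene [1.14385982 0.4318042  0.77967242]
machine 0.65 [240. 231. 524. 420.] [0.668 0.19  0.16 ]
carriage_handle 0.95 [303. 239. 392. 344.] [0.604 0.084 0.105]
carriage_pointer 0.92 [303. 244. 394. 344.] [0.606 0.089 0.105]
gauge_tip 0.7 [263. 321. 286. 346.] [0.746 0.049 0.101]
isolator_box 0.74 [122. 191. 194. 232.] [ 0.614 -0.428  0.02 ]
isolator_box 0.61 [244. 173. 299. 232.] [ 0.462 -0.22   0.06 ]
isolator_grip 0.89 [258. 178. 284. 198.] [ 0.448 -0.234  0.085]
tray 0.93 [176. 211. 246. 264.] [ 0.585 -0.286  0.004]
padlock 0.64 [246. 166. 275. 181.] [ 0.353 -0.36   0.018]
padlock 0.58 [119. 193. 193. 233.] [ 0.617 -0.432  0.015]
key 0.74 [200. 175. 232. 202.] [ 0.455 -0.412  0.003]
key 0.71 [245. 165. 277. 180.] [ 0.345 -0.365  0.014]
screwdriver 0.64 [124. 194. 194. 233.] [ 0.616 -0.423  0.018]
1.1
```

View both.

View pics/top0.png

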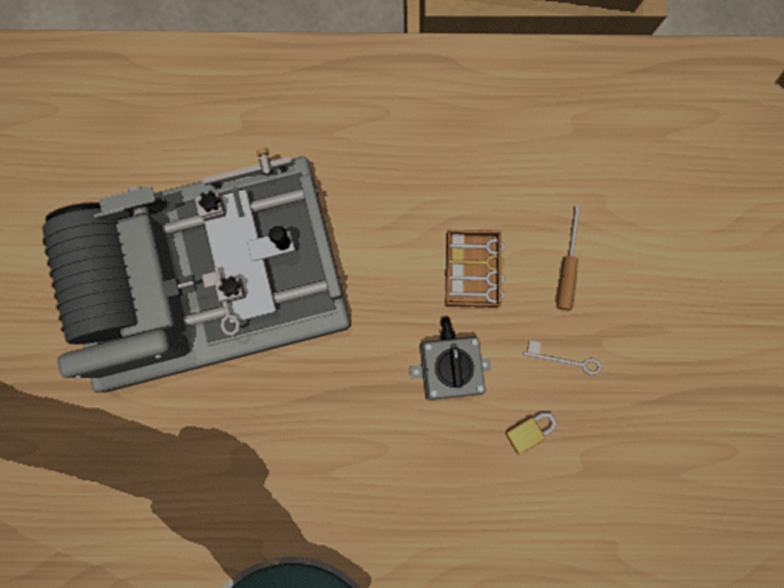

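View pics/scene0.png

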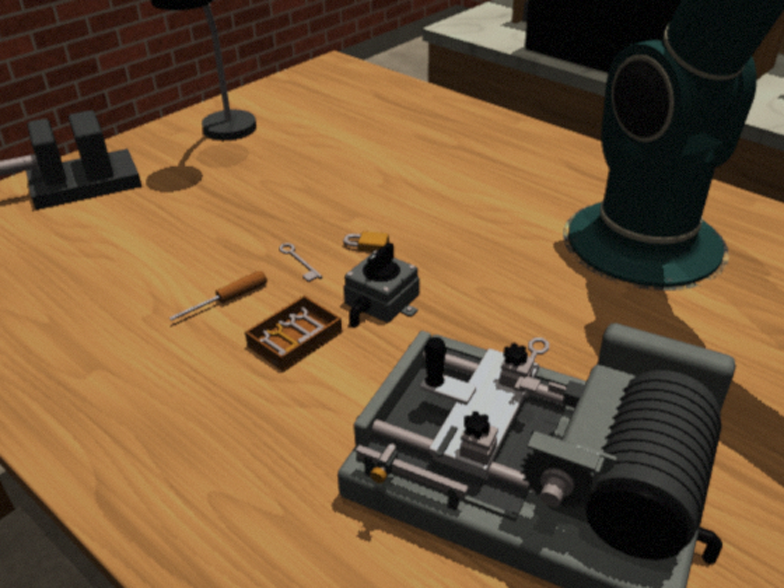

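Run:
```python
from h import *
for n in('top','scene'):
    c=cap(n);P=cloud(c);px=c['pixels'].astype(int)
    def reg(x0,x1,y0,y1,z0,z1): 
        m=(P[...,0]>x0)&(P[...,0]<x1)&(P[...,1]>y0)&(P[...,1]<y1)&(P[...,2]>z0)&(P[...,2]<z1); return P[m]
    def desc(l,q):
        if len(q)<3: print(n,l,len(q));return
        q=q.astype(np.float32);(cx,cy),(w,h),a=cv2.minAreaRect(q[:,:2]*1000)
        print(n,l,len(q),'med',np.round(np.median(q,0),4),'mid',np.round((q.min(0)+q.max(0))/2,4),'rect',np.round([cx,cy,w,h,a],1))
    desc('bar',reg(.38,.50,-.30,-.18,.088,.105))
    desc('lid',reg(.38,.52,-.30,-.18,.055,.064))
    desc('handle top',reg(.55,.72,-.02,.08,.165,.19))
    desc('handle',reg(.55,.72,-.02,.08,.125,.19))
    desc('plate',np.array([p for p,k in zip(P.reshape(-1,3),px.reshape(-1,3)) if k.min()>150 and .45<p[0]<.75 and 0<p[1]<.15 and .09<p[2]<.12]))
    desc('knobs',reg(.5,.75,.05,.2,.14,.165))
    desc('base',reg(.4,.85,-.15,.45,.012,.06))
```

```text
top bar 176 med [ 0.4372 -0.2436  0.098 ] mid [ 0.4374 -0.2443  0.0952] rect [ 437.7 -243.8   57.5   12.7    6.4]
top lid 1128 med [ 0.4358 -0.2404  0.0605] mid [ 0.4383 -0.2434  0.0595] rect [ 437.9 -243.8   85.9   86.1    6.6]
top handle top 147 med [0.6146 0.0098 0.1773] mid [0.6158 0.012  0.1744] rect [615.1  11.3  23.1  26.2  23.6]
top handle 217 med [0.6108 0.0114 0.1735] mid [0.5893 0.0393 0.1543] rect [589.2  41.1  25.  106.6  42.2]
top plate 2316 med [0.6021 0.0682 0.1074] mid [0.6227 0.074  0.1046] rect [622.8  74.3 147.6 243.2  89.7]
top knobs 1499 med [0.5513 0.1754 0.1478] mid [0.592  0.1326 0.1505] rect [591.1 141.7 172.5 139.5   8.1]
top base 784 med [0.4668 0.0873 0.0571] mid [0.5832 0.1149 0.0398] rect [581.5 140.7 279.3 397.5  15. ]
scene bar 137 med [ 0.4408 -0.2403  0.096 ] mid [ 0.4372 -0.2419  0.0945] rect [ 437.1 -242.4   58.2   15.     5.7]
scene lid 613 med [ 0.4553 -0.2259  0.0594] mid [ 0.4369 -0.2425  0.0595] rect [ 437.8 -242.7   89.9   86.6    7.5]
scene handle top 182 med [0.6198 0.0156 0.1745] mid [0.6183 0.0136 0.173 ] rect [618.5  13.7  23.9  24.   86.3]
scene handle 472 med [0.6201 0.0194 0.156 ] mid [0.5903 0.0407 0.1529] rect [590.4  43.5  25.8 105.1  42.4]
scene plate 1791 med [0.6003 0.0667 0.1057] mid [0.6185 0.0718 0.1035] rect [619.   74.4 136.8 219.1  87.3]
scene knobs 1651 med [0.5558 0.1762 0.1467] mid [0.5912 0.133  0.1524] rect [590.4 143.5 170.6 139.2   9.2]
scene base 4415 med [0.7128 0.173  0.047 ] mid [0.604  0.1432 0.0363] rect [578.4 157.7 281.9 428.   14.8]
```

Run:
```python
from h import *
c=cap('top'); a=c['pixels'][105:245,115:255]; save('m1.png',a,4.2)
```

```text
(no output)
```

View pics/m1.png

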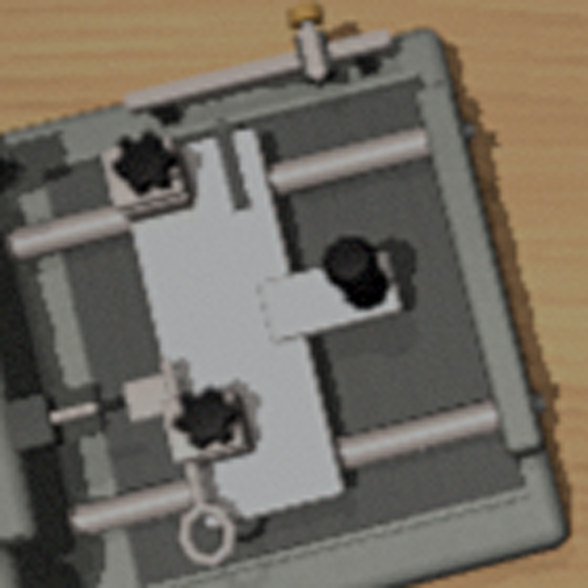

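The crop shows the pointer's point at crop (222,120) and the gauge blade's point at (318,78). The handle is at (355,265). Next I measure the required travel and check it in the scene view.

Run:
```python
from h import *
c=cap('top'); d=np.array([np.sin(np.radians(15)),-np.cos(np.radians(15))]); e=np.array([d[1],-d[0]])*-1
O=np.array([.5815,.1407])
f=lambda p:np.round([(p[:2]-O)@-d*1000,(p[:2]-O)@np.array([d[1],-d[0]])*1000],1)
for l,u,v in(('ptr',222,120),('ptrbase',243,208),('gauge',318,78)):
    p=onz(c,115+u/4.2-.4,105+v/4.2-.4,.108);print(l,p,'machine',f(p))
s=cap('scene')
for l,m in(('ptr',(-85,-102)),('g',(-130,-108))):
    w=O+(-d*m[0]+np.array([d[1],-d[0]])*m[1])/1000;q=s['K']@(s['R']@[*w,.108]+s['t']);print(l,w,q[:2]/q[2])
save('s1.png',s['pixels'][270:370,250:370],6)
```

```text
ptr [0.70079249 0.08453972 0.108     ] machine [ -85.1 -100.7]
ptrbase [0.65645424 0.07284034 0.108     ] machine [-84.9 -54.8]
gauge [0.72255543 0.03768645 0.108     ] machine [-136.  -109.6]
ptr [0.70202405 0.08499585] [310.59226382 325.74477473]
g [0.71946647 0.0430821 ] [283.21236351 318.78152167]
```

View pics/s1.png

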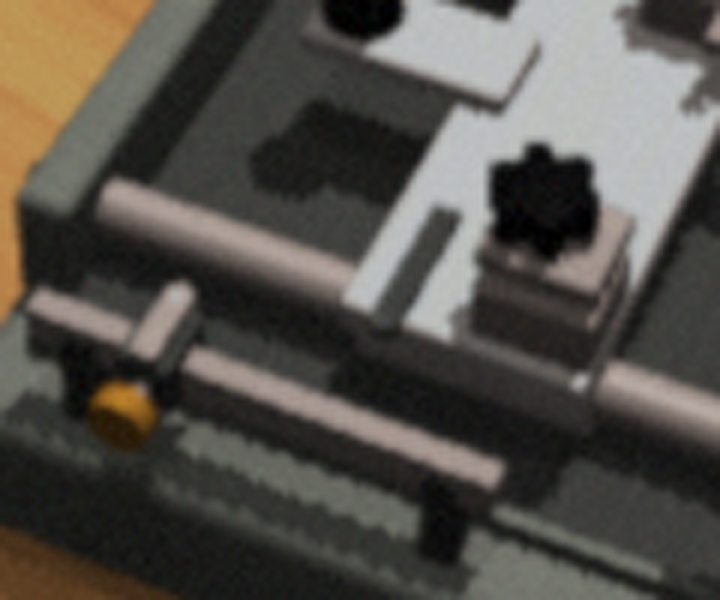

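```bash
python3 -m crank '[[10,-41,8,-0.13],[20,-82,16,-0.26],[30,-123,24,-0.39],[40,-164,32,-0.52],[50,-205,40,-0.65]]' 1 40
python3 -m crank '[[10,-41,0,-0.13],[20,-82,0,-0.26],[30,-123,0,-0.39],[40,-164,0,-0.52],[50,-205,0,-0.65]]'
python3 -m crank '[[10,-41,0,-0.13],[20,-82,0,-0.26],[30,-123,0,-0.39],[40,-164,0,-0.52],[50,-205,0,-0.65]]'
python3 -m crank '[[10,-41,0,-0.13],[20,-82,0,-0.26],[30,-123,0,-0.39],[40,-164,0,-0.52],[48,-205,0,-0.68]]'
```

```text
time_s: 1.85
tool_pos: [0.2905, 0.3703, 0.2598]
orientation: [-1.575, -2.718, -0.0]
wrist_force: [0.8, 0.7, -0.2]
grip_width: 0.0941
time_s: 2.35
tool_pos: [0.3404, 0.1653, 0.2596]
orientation: [-2.36, -2.073, -0.001]
wrist_force: [2.0, -0.1, 0.2]
grip_width: 0.0936
time_s: 2.85
tool_pos: [0.3905, -0.0399, 0.2598]
orientation: [-2.898, -1.211, -0.002]
wrist_force: [0.2, 0.8, -0.3]
grip_width: 0.0938
time_s: 3.35
tool_pos: [0.4388, -0.2447, 0.2597]
orientation: [3.136, 0.192, 0.002]
wrist_force: [0.1, 1.3, 0.1]
grip_width: 0.0939
```

```bash
python3 -m crank '[[-1,1,-45,-0.01],[-1,1,-90,-0.01],[-1,1,-130,-0.01],[-1,1,-160,-0.01],[-1,1,-172,-0.01]]'
python3 -m crank '[[0,0,0,0],[0,0,0,0],[0,0,0,0],[0,0,0,0],[0,0,0,0]]' -1 40
python3 -m crank '[[0,0,0,0],[0,0,0,0],[0,0,0,0]]'
```

```text
time_s: 3.85
tool_pos: [0.4362, -0.2417, 0.0852]
orientation: [-3.135, -0.183, 0.005]
wrist_force: [0.2, 0.1, 0.1]
grip_width: 0.0942
time_s: 4.35
tool_pos: [0.4378, -0.2421, 0.0881]
orientation: [3.136, 0.184, 0.002]
wrist_force: [-0.1, 0.7, 0.2]
grip_width: 0.0578
time_s: 4.65
tool_pos: [0.4374, -0.2421, 0.0875]
orientation: [-3.136, -0.183, 0.0]
wrist_force: [-0.3, 0.5, 0.9]
grip_width: 0.0335
```

```bash
python3 -m crank '[[0,0,0,0],[0,0,0,0],[0,0,0,0],[0,0,0,0]]'
python3 -m crank '[[0,0,0,0.1],[0,0,0,0.2],[0,0,0,0.3],[0,0,0,0.4],[0,0,0,0.5]]' -1 50
python3 -m crank '[[0,0,0,0.1],[0,0,0,0.2],[0,0,0,0.3],[0,0,0,0.4],[0,0,0,0.5]]'
```

```text
time_s: 5.05
tool_pos: [0.4375, -0.2439, 0.0876]
orientation: [3.133, 0.181, 0.001]
wrist_force: [2.9, -11.6, -9.6]
grip_width: 0.0117
time_s: 5.55
tool_pos: [0.4372, -0.2432, 0.0875]
orientation: [2.991, 0.958, -0.001]
wrist_force: [-0.1, -6.5, -3.6]
grip_width: 0.012
time_s: 6.05
tool_pos: [0.4365, -0.2426, 0.0874]
orientation: [-2.661, -1.669, 0.002]
wrist_force: [-7.1, -2.2, 5.8]
grip_width: 0.0114
```

```bash
python3 -m crank '[[0,0,0,0.12],[0,0,0,0.24],[0,0,0,0.36],[0,0,0,0.48],[0,0,0,0.58]]'
python3 -m crank '[[0,0,0,0.01],[0,0,0,0.01]]'
python3 -c "
from cell import r
print(r.get_state()['ft_torque'])"
```

```text
time_s: 6.55
tool_pos: [0.4356, -0.2424, 0.0874]
orientation: [-2.071, -2.359, 0.002]
wrist_force: [-12.4, 1.1, 13.8]
grip_width: 0.0117
time_s: 6.75
tool_pos: [0.4357, -0.2424, 0.0874]
orientation: [-2.065, -2.364, 0.002]
wrist_force: [-11.9, 0.7, 12.8]
grip_width: 0.0115
[ 0.04183172  2.98606557 -0.45521893]
```

```bash
python3 -m crank '[[0,0,0,0],[0,0,0,0],[0,0,0,0],[0,0,0,0],[0,0,0,0]]' 1
python3 -m crank '[[0,0,40,0],[0,0,90,0],[0,0,140,0],[0,0,170,0],[0,0,175,0]]'
python3 - <<'E'
from h import *
c=cap('scene');save('s2.png',c['pixels'][150:260,190:330],5)
E
```

```text
time_s: 7.25
tool_pos: [0.4375, -0.242, 0.0874]
orientation: [2.065, 2.367, -0.0]
wrist_force: [-0.2, 0.3, -0.1]
grip_width: 0.0482
time_s: 7.75
tool_pos: [0.4386, -0.2427, 0.2661]
orientation: [2.062, 2.363, 0.004]
wrist_force: [0.1, -0.3, -0.5]
grip_width: 0.0886
```

View pics/s2.png

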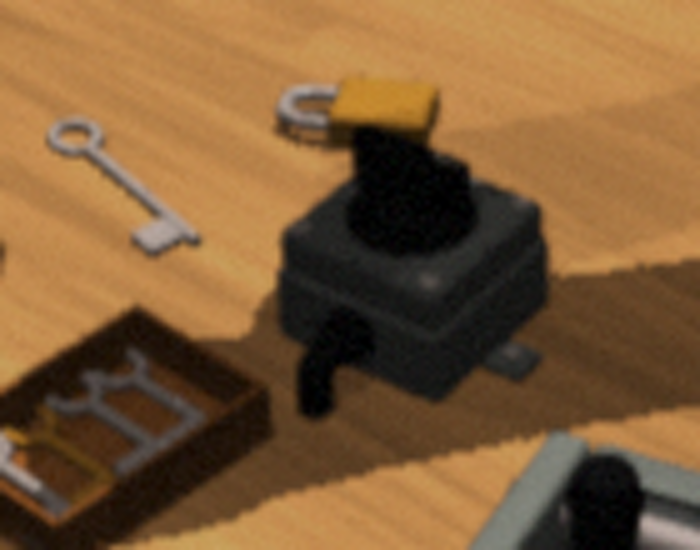

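The isolator bar, at crop (410,190), now stands square to the conduit, and the other things haven't moved. Next is the handle.

```bash
python3 -m crank '[[18,25,0,-0.14],[36,51,0,-0.28],[54,76,0,-0.42],[72,102,0,-0.57],[90,127,0,-0.72]]'
python3 -m crank '[[18,25,0,-0.14],[36,51,0,-0.28],[54,76,0,-0.42],[72,102,0,-0.57],[89,127,0,-0.72]]'
python3 -m crank '[[0,0,0,0],[0,0,0,0]]'
```

```text
time_s: 8.3
tool_pos: [0.5275, -0.1138, 0.2609]
orientation: [-2.77, -1.479, 0.003]
wrist_force: [-1.0, 0.0, 0.4]
grip_width: 0.0938
time_s: 8.8
tool_pos: [0.6166, 0.0131, 0.2606]
orientation: [3.115, 0.408, -0.003]
wrist_force: [1.3, -0.5, 0.3]
grip_width: 0.0939
time_s: 9.0
tool_pos: [0.6159, 0.0121, 0.2607]
orientation: [3.113, 0.422, -0.004]
wrist_force: [0.3, -1.6, 0.1]
grip_width: 0.094
```

```bash
python3 -m crank '[[0,0,-40,0],[0,0,-80,0],[0,0,-105,0],[0,0,-115,0],[0,0,-115,0]]'
python3 -m crank '[[0,0,0,0],[0,0,0,0],[0,0,0,0],[0,0,0,0],[0,0,0,0]]' -1 50
python3 -m crank '[[0,0,0,0],[0,0,0,0],[0,0,0,0],[0,0,0,0],[0,0,0,0]]'
```

```text
time_s: 9.5
tool_pos: [0.6156, 0.0109, 0.1465]
orientation: [3.114, 0.418, -0.003]
wrist_force: [0.2, 0.8, 0.1]
grip_width: 0.0939
time_s: 10.0
tool_pos: [0.6165, 0.012, 0.1478]
orientation: [-3.114, -0.418, -0.001]
wrist_force: [-0.9, -0.1, 0.0]
grip_width: 0.0576
time_s: 10.5
tool_pos: [0.6164, 0.0117, 0.1474]
orientation: [3.114, 0.418, -0.0]
wrist_force: [0.9, -0.4, -0.4]
grip_width: 0.0249
```

Pull about 40 mm along (0.259, -0.966) first, then measure.

```bash
python3 -m crank '[[0,0,0,0],[0,0,0,0]]'
python3 -m crank '[[2,-8,0,0],[4,-15,0,0],[6,-23,0,0],[8,-31,0,0],[10,-39,0,0]]'
python3 -m crank '[[0,0,0,0],[0,0,0,0],[0,0,0,0]]'
python3 - <<'E'
from h import *
c=cap('top'); save('m2.png',c['pixels'][105:185,145:245],7)
c=cap('scene'); save('s3.png',c['pixels'][290:360,250:350],7)
E
```

```text
time_s: 10.7
tool_pos: [0.6164, 0.0117, 0.1474]
orientation: [3.114, 0.418, -0.0]
wrist_force: [0.3, -2.2, -0.8]
grip_width: 0.0242
time_s: 11.2
tool_pos: [0.6262, -0.0249, 0.1474]
orientation: [-3.11, -0.42, 0.001]
wrist_force: [-2.2, 11.9, 3.2]
grip_width: 0.0251
time_s: 11.5
tool_pos: [0.6263, -0.0249, 0.1474]
orientation: [-3.111, -0.42, 0.001]
wrist_force: [-2.3, 9.5, 2.5]
grip_width: 0.025
```

View pics/m2.png

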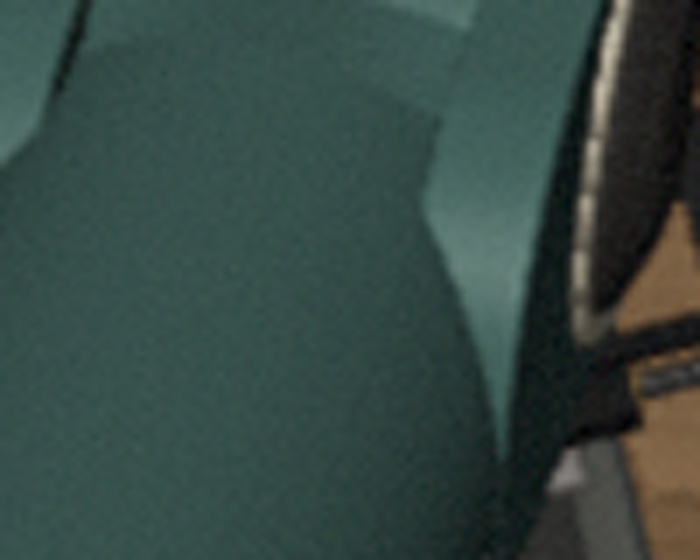

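View pics/s3.png

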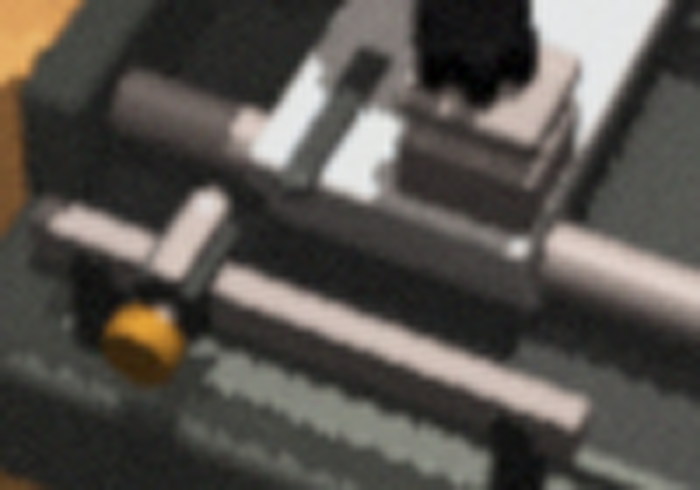

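```bash
cat >> h.py <<'E'
def mach(c,u,v):
    d=np.array([np.sin(np.radians(15)),-np.cos(np.radians(15))]);p=onz(c,u,v,.108)[:2]-[.5815,.1407]
    return np.round([p@-d*1000,p@np.array([d[1],-d[0]])*1000],1)
E
python3 - <<'E'
from h import *
c=cap('scene')
print(mach(c,250+385/6-.4,270+320/6-.4),mach(c,250+180/6-.4,270+288/6-.4))
print(mach(c,250+298/7-.4,290+183/7-.4),mach(c,250+213/7-.4,290+193/7-.4))
E
```

```text
[-82.8 -94.7] [-136.3 -108.3]
[-119.9  -96.2] [-136.1 -107.2]
```

```bash
python3 -m crank '[[1,-3,0,0],[1.5,-6,0,0],[2.5,-10,0,0],[2.5,-10,0,0],[2.5,-10,0,0]]'
cat >> h.py <<'E'
def rect(c,name,x0=-165,x1=-95,y0=-125,y1=-50,s=10):
    # machine plane z=.108: image right = -x (pull), up = -y
    d=np.array([np.sin(np.radians(15)),-np.cos(np.radians(15))]);e=np.array([d[1],-d[0]])
    X,Y=np.meshgrid(np.arange(x1,x0,-1/s),np.arange(y0,y1,1/s))
    W=np.stack([.5815+(-d[0]*X+e[0]*Y)/1e3,.1407+(-d[1]*X+e[1]*Y)/1e3,0*X+.108],-1)
    q=(W@c['R'].T+c['t'])@c['K'].T; q=q[...,:2]/q[...,2:]
    im=cv2.remap(c['pixels'],q[...,0].astype(np.float32),q[...,1].astype(np.float32),cv2.INTER_CUBIC)
    im=(255*(im/255.)**.5).astype(np.uint8)
    for x in range(x0,x1,10): cv2.line(im,(int((x1-x)*s),0),(int((x1-x)*s),12),(255,0,0),2)
    save(name,im,1)
E
python3 - <<'E'
from h import *
s=r.get_state();print(s['tool_pos'])
rect(cap('scene'),'r1.png')
E
```

```text
time_s: 12.15
tool_pos: [0.6289, -0.0346, 0.1474]
orientation: [-3.11, -0.421, 0.0]
wrist_force: [-2.1, 11.3, 3.4]
grip_width: 0.0246
[ 0.62885499 -0.03460582  0.1473819 ]
```

View pics/r1.png

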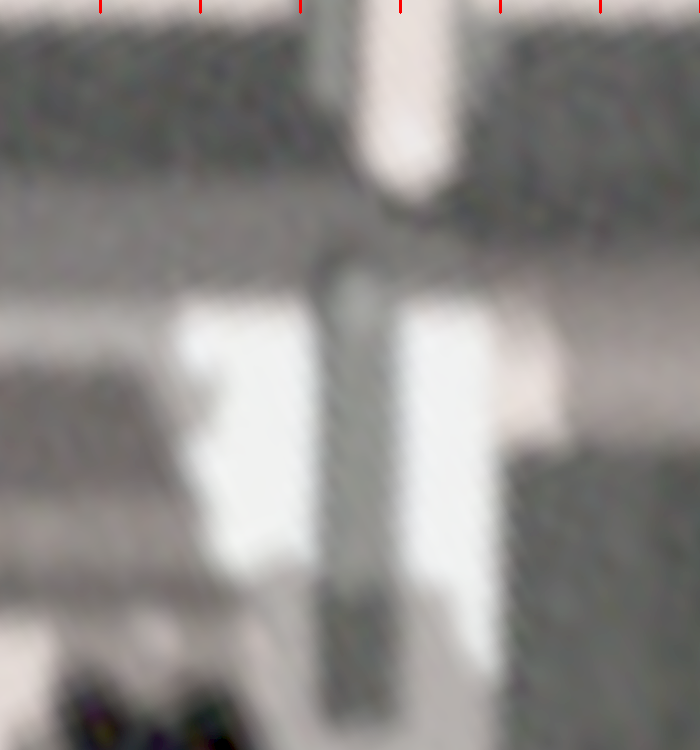

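The rectified view puts the pointer at column 357 and the gauge tip at about 410, so about 5.3 mm remain.

```bash
python3 -m crank '[[0.4,-1.7,0,0],[0.9,-3.4,0,0],[1.4,-5.1,0,0],[1.4,-5.1,0,0],[1.4,-5.1,0,0]]'
python3 - <<'E'
from h import *
rect(cap('scene'),'r2.png')
E
```

```text
time_s: 12.7
tool_pos: [0.6302, -0.0395, 0.1474]
orientation: [-3.11, -0.421, 0.001]
wrist_force: [-3.0, 12.5, 3.2]
grip_width: 0.025
```

View pics/r2.png

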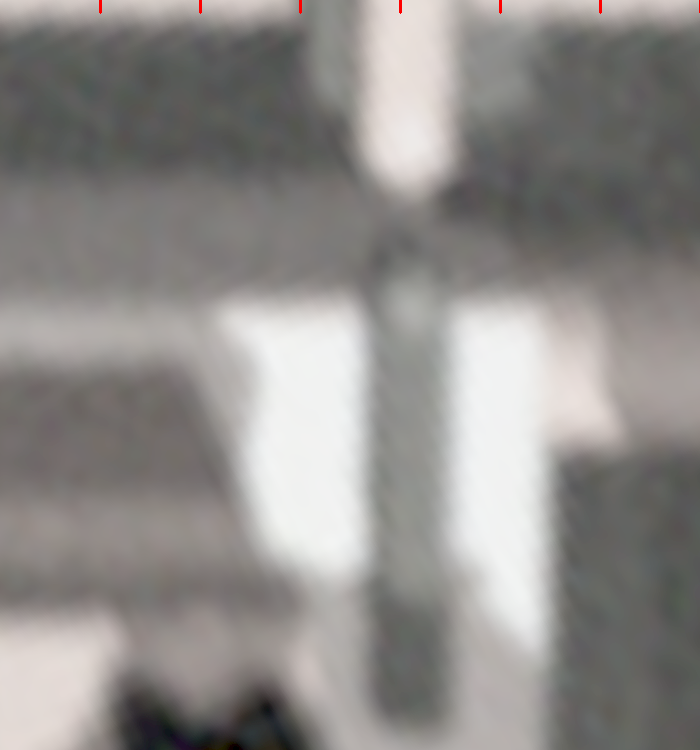

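```bash
python3 -m crank '[[0,0,0,0],[0,0,0,0],[0,0,0,0]]' && python3 -c "
from cell import r
print(r.close_job())"
```

```text
time_s: 13.05
tool_pos: [0.6302, -0.0395, 0.1474]
orientation: [-3.11, -0.421, 0.001]
wrist_force: [-3.5, 11.6, 2.9]
grip_width: 0.0246
the job is handed in; nothing more can be done
None
```

The machine is off and the carriage is held with its pointer level with the gauge tip. I handed the job in at about 13 s, still gripping the handle.

- **Isolator:** I turned it about 91° anticlockwise until it met the off stop, with 0.46 N m pushing back. After I let go, a picture showed the bar square to the conduit.
- **Carriage:** Only then did I grip the upright handle, with jaws along the pull and 50 N, and draw it back about 53 mm. The arm was steady, with the spring pulling about 12 N on the wrist.
- **Final check:** In the last rectified scene view the pointer and gauge blade centres agree within about 0.5 mm.
- **Disagreement:** My first coarse estimate from the top camera was about 51 mm of travel, 2 mm less. By then the arm blocked that view, so I relied on the finer scene view.
- **Other things on the bench:** The tray, padlock and key lay undisturbed in the picture taken after the isolator. I did not re-check them or the screwdriver, or look at the isolator again, before handing in. The arm went nowhere near the loose things after that.

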